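Open the child-resistant canister on the fitter's bench

ROBOT

A 6-joint arm with a two-finger parallel gripper is mounted at the origin on the work surface. World frame = base frame: x ahead of the robot, y to its left, z up, the work surface at z = 0. Lengths are in mm, angles in rad, forces in N, time in s.
With the tool pointing down it reaches from about 350 to 875 mm from the base axis. Payload 4.2 kg.
Tool frame: the origin (TCP) lies at the very end of the fingers, on their centre line; the grasp point (between the pads) lies 19 mm behind it; z points along the fingers, y is the direction in which the jaws open and shut (so a half turn about z gives the same grasp; the last joint's range is limited). The gripper opens to 85 mm and grips with 20 to 120 N. Pads are 22 mm wide; open, the fingers measure 114 mm over their backs; the gripper's body (76 mm by 85 mm) begins 54 mm behind the grasp point. The pads swing forward as they close: fully open they stand 13 mm farther back than shut.
Start: joints at [-1.04, 0.385, 0.008, 0, -1.194, -0.259], TCP at [167.808, -602.03, 194.812] pointing down, gripper open.
Joint ranges: [-3.14, 3.14], [-1.21, 2.06], [-1.07, 1.41], [-3.16, 2.05], [-2.99, -0.16], [-3.1, 3.1]. Speed limits (rad/s): [2.79, 2.79, 3.14, 3.14, 3.14, 3.14].

INTERFACE

Orientations are given as a unit quaternion [x, y, z, w].
In Python, from bench import arm, optics, job gives the robot as it stands.
- The arm moves only by the tool send_rows, never from a script. Its argument "steps" is a list that holds one entry, the list of rows, each a list of 5 numbers: the shift along the tool's x, y, z in cm, then the turn about the tool's z in rad, then the opening, from 0 (shut) to 1 (fully open). A call has 1 to 10 rows; each row shifts and turns the pose as measured when the row begins, along the tool's axes as they then stand; what a row does not reach is not made up. A row lasts 1/12 s, in which the tool goes at most 41.7 mm and 7.16 degrees, less where a joint would pass 70% of its speed; a pose out of reach is approached as far as the arm can. A call with a gripper value outside its range is refused whole. The fingers move at their own pace and stop on an object; the grip force is fixed at half the most. Time passes only in rows, so rows that do not move let the fingers close. It gives the time, the measured TCP pose, the force and the opening at its end, in the units of the state.
- arm.read_state(): the state, without advancing time (a new reading comes with each control period).
- optics.get_image(name): name is "scene" or "top" or "wrist"; returns (picture, depth): 420x560x3 uint8, blue, green, red; 420x560 float32, mm along the optical axis (not along the pixel's ray), 0 where there is no reading.
- optics.get_calibration(name): a dict with "K" (3x3 intrinsics, pixels), "rvec" (rotation vector, rad) and "tvec" (3), from world to camera coordinates, as OpenCV has them; the wrist camera has in their place "hand_eye" (4x4, takes a point from camera to tool coordinates, whose origin is the TCP and whose axes are the flange's). Camera axes: x right, y down, z forward; pixel columns grow to the right and rows downward; lengths in mm; the calibration is good to about 2 mm. A picture is of the moment at which its call begins: read the wrist's pose just before it. get_calibration takes no time and is no camera call.
- job.job_done(): hands the job in, once; it reports no verdict.
The state is a dict: "clock": time; "joints": joint angles; "joint_vel": joint speeds; "joint_efforts": joint torques, N m; "position": TCP position; "ee_rot": TCP orientation; "contact_force": force on the tool from outside, world axes, zero at the start; "wrist_torque": the same for the moment, N m; "gripper_width": finger opening in mm.
Only numpy, scipy, OpenCV 4.12 (cv2) and the standard library are available. Lean on these libraries where they do the work, as an engineer would, in place of code of your own. Each camera call takes 0.05 s, during which the arm holds its last target. There are 200 camera calls.

TASK

On the fitter's bench stand two grey containers with the same black child-resistant cap. Open the one with the square body: press its cap down hard and, holding it down, turn it counter-clockwise (seen from above) until it is free of its catch, about 65 degrees, then let go so that the cap springs up open. Leave the round tub alone.

Things in the scene. Friction and masses are not known exactly. Their poses are not given: they have to be found in the camera images.
- canister: Container to open: fixed grey canister, square-cornered, 130 mm (its x) by 110 mm (its y), 100 mm tall, in a 22 mm high steel frame. Origin on the bench under its centre, z up. Its black cap is centred on it: 80 mm disc, top 136 mm above the bench when shut, with a central dark grey grip bar 60 mm long, 14 mm thick, 28 mm tall (136 to 164 mm). Shut, the bar lies along the canister's x.
- canister_turn (a joint): Turn of the canister's cap and its bar about the vertical axis through the canister's origin, rad: 0 shut, growing counter-clockwise seen from above, end stop 1.3. Unpressed, its catch blocks it at about 0.1. Pressed 5 mm or more it turns freely; from about 0.95 on it is clear of the catch (1.13 is a good turn). Let go earlier, it stays caught.
- canister_press (a joint): Height of the canister's cap, m, positive downwards: 0 shut and unpressed, 0.009 at the lower stop, -0.008 sprung up open (8 mm above shut). A spring pushes it up: about 10 N to start pressing, 14 N at 5 mm, 17 N at 9 mm.
- tub: Container to leave alone: fixed grey round tub, 112 mm diameter, 100 mm tall, on a low round foot of 132 mm diameter. It has the same cap and bar as the canister, at the same heights. Origin on the bench under its centre, z up.
Not all that is in view belongs to the job. Leave any red look-alike of the canister alone.

How it is judged:
By the outcome, as a careful person would: the job done as asked, in the order asked, and still so for the second after the job is handed in, with the robot touching nothing.
It also fails if it takes over 38 s, if anything falls off the work surface, if the arm or the gripper's body presses on something with over 40 N, if the wrist force passes 120 N, or if a joint passes its speed limit or range.

## Working session

There is one attempt and no reset: what is moved stays moved. The work goes in short steps, Python scripts to look and compute and a tool call to move; the robot and the scene stay as the last step left them, time stands still between calls to the robot, and variables do not carry over. Pictures are saved under pics/ and viewed, about 8 in all and at most 12, crops included, and the job is handed in when it is done.

Besides the shell and the picture viewer there is one more tool, called in YAML: its name, and indented under it one key for each argument. send_rows: Moves the arm, as the interface text tells. Its arguments: {"type":"object","properties":{"steps":{"type":"array","items":{"type":"array","items":{"type":"array","items":{"type":"number"}}}}},"required":["steps"]}

```bash
mkdir -p pics; ls
cat > h.py <<'E'
import numpy as np, cv2
from bench import arm, optics, job
def cal(n):
    c=optics.get_calibration(n); R,_=cv2.Rodrigues(np.array(c["rvec"],float)); return np.array(c["K"]),R,np.array(c["tvec"],float).ravel()
def pts(n,depth):
    K,R,t=cal(n); v,u=np.mgrid[0:depth.shape[0],0:depth.shape[1]]
    P=np.stack([(u-K[0,2])/K[0,0]*depth,(v-K[1,2])/K[1,1]*depth,depth],-1)
    return (P-t)@R
E
python3 - <<'E'
from h import *
print(arm.read_state())
a=[]
for n in("scene","top"):
    p,d=optics.get_image(n); np.savez(n,p=p,d=d); cv2.imwrite(f"pics/{n}0.png",p); K,R,t=cal(n); print(n,K,-R.T@t,(d>0).mean())
E
```

```text
pics
{'clock': 0.0, 'joints': array([-1.04042396e+00,  3.85561626e-01,  6.58911013e-03, -4.91165623e-04,
       -1.19398283e+00, -2.58604787e-01]), 'joint_vel': array([-8.94090130e-04, -4.83385646e-04,  1.89245332e-03,  6.07852327e-04,
        1.25189301e-04, -4.95721060e-05]), 'joint_efforts': array([ 9.38982976e-05, -3.92289591e+01,  1.88405800e+01,  4.18631405e+00,
       -4.62918411e-03, -1.09421272e-06]), 'position': array([ 167.60288224, -601.40750208,  193.70540067]), 'ee_rot': array([-1.35376146e-01,  9.90793662e-01,  1.08432142e-03, -2.04170003e-04]), 'contact_force': array([-0.56532326,  0.40098101,  0.40050329]), 'wrist_torque': array([-0.04168699, -0.01426704,  0.00583096]), 'gripper_width': 85.52035099926697}
scene [[416.50616526   0.         279.34141094]
 [  0.         416.50616526 208.7599171 ]
 [  0.           0.           1.        ]] [1530.03346211  157.5015656   888.66852194] 0.995812074829932
top [[422.61849422   0.         281.38581779]
 [  0.         422.61849422 204.31552076]
 [  0.           0.           1.        ]] [ 309.2231051   215.81345343 1282.48020207] 0.9960246598639456
```

View pics/scene0.png

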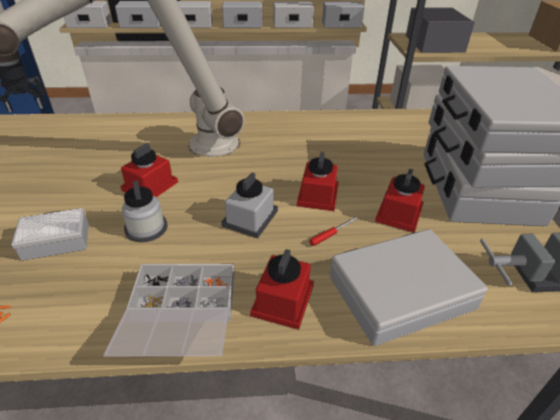

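View pics/top0.png

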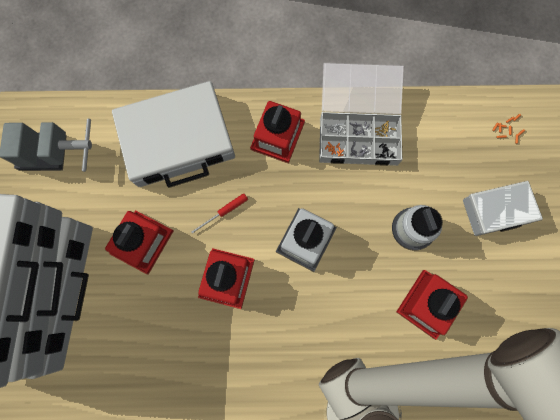

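Candidates, as top-view pixels: the grey square canister at (307,238), the grey round tub at (418,227), and red look-alikes at (278,130), (140,240), (226,277) and (433,303). In the scene view the canister is at (250,205) and the tub at (143,213). I choose the grey square one and measure it next.

Run:
```python
from h import *
for n,c in(("scene",(250,200)),("top",(307,238))):
    f=np.load(n+".npz"); p,d=f["p"],f["d"]; P=pts(n,d)
    v,u=np.mgrid[0:420,0:560]; near=(abs(u-c[0])<45)&(abs(v-c[1])<45)
    z=P[...,2]
    for nm,lo,hi in(("bar",155,172),("cap",130,142),("body",94,107),("frame",17,27)):
        m=near&(z>lo)&(z<hi); q=P[m]
        r=cv2.minAreaRect(q[:,:2].astype(np.float32)) if len(q)>4 else None
        print(n,nm,m.sum(),np.median(q,0).round(1) if len(q) else"",r)
    big=cv2.resize(p[c[1]-45:c[1]+45,c[0]-45:c[0]+45],(400,400),interpolation=2)
    globals()[n]=big
cv2.imwrite("pics/crop.png",np.hstack([scene,top]))
```

```text
scene bar 84 [493.1 148.4 164.2] ((490.47796630859375, 147.48056030273438), (14.708632469177246, 64.31324005126953), 62.8447151184082)
scene cap 268 [502.4 150.8 136.9] ((494.2685852050781, 145.1820068359375), (82.22028350830078, 73.6771469116211), 74.56548309326172)
scene body 556 [518.9 148.8 100.7] ((491.41754150390625, 147.49801635742188), (108.76197814941406, 132.48513793945312), 62.19205856323242)
scene frame 271 [539.4 149.5  22.2] ((490.6729736328125, 148.51568603515625), (130.86370849609375, 154.95724487304688), 60.52973175048828)
top bar 118 [485.4 141.2 164. ] ((485.9088134765625, 141.35369873046875), (13.243403434753418, 59.891719818115234), 62.36247634887695)
top cap 544 [484.1 142.7 135.9] ((485.84320068359375, 140.8434295654297), (80.23772430419922, 78.37577819824219), 67.57313537597656)
top body 1001 [474.8 144.2  99.4] ((485.86627197265625, 141.9478302001953), (108.47900390625, 129.6102752685547), 61.8887939453125)
top frame 197 [453.9 166.6  21.5] ((486.23822021484375, 141.7283935546875), (129.030029296875, 150.4757080078125), 61.69091796875)
```

View pics/crop.png

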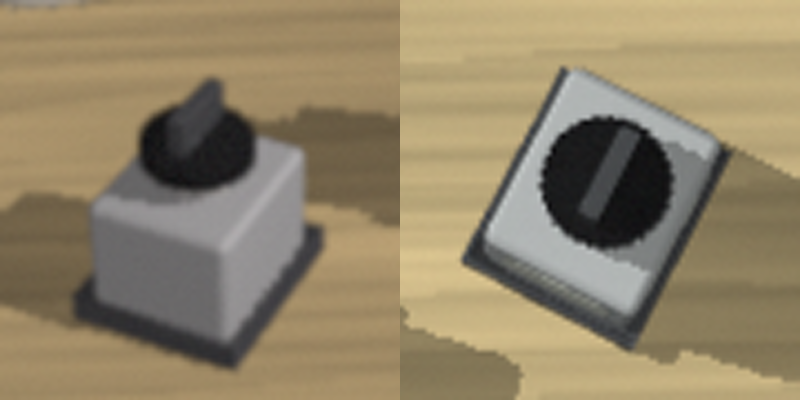

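The crop shows the grey square body in its dark frame. The bar lies along the 130 mm side at about -27.6° in world yaw, and the centre is near (488,144). The heights 164/136/100/22 agree with the text, but the two views differ by 6 mm in xy, so I'll refine with the wrist camera. Moving over it now.

send_rows:
  steps:
    - [[0,0,-3,0,1],[0,0,-3,0,1],[-2.4,3.0,0,0.07,1],[-2.4,3.0,0,0.07,1],[-2.4,3.0,0,0,1],[-2.4,3.0,0,0,1],[-2.4,3.0,0,0,1],[-2.4,3.0,0,0,1]]

```text
clock: 0.77
position: [280.6, -397.5, 250.4]
ee_rot: [-0.055, 0.998, 0.006, -0.003]
contact_force: [1.0, -0.1, -0.7]
gripper_width: 85.2
```

Run:
```python
from h import *
s=arm.read_state(); print(s["joints"].round(3),s["position"].round(1),s["clock"]); print(optics.get_calibration("wrist"))
```

```text
[-0.626  0.116 -0.212 -0.007 -1.255 -0.832] [ 280.6 -397.5  250.4] 0.7667
{'K': array([[356.29598405,   0.        , 278.89148185],
       [  0.        , 356.29598405, 202.24977092],
       [  0.        ,   0.        ,   1.        ]]), 'hand_eye': array([[ 7.80390793e-05, -9.55496367e-01, -2.95002857e-01,
         7.48650036e+01],
       [ 9.99999611e-01,  3.33804597e-04, -8.16636264e-04,
         4.19857182e-01],
       [ 8.78766293e-04, -2.95002679e-01,  9.55496022e-01,
        -1.78808751e+02],
       [ 0.00000000e+00,  0.00000000e+00,  0.00000000e+00,
         1.00000000e+00]])}
```

send_rows:
  steps:
    - [[-1.9,3.7,0,0,1],[-1.9,3.7,0,0,1],[-1.9,3.7,0,0,1],[-1.9,3.7,0,0,1],[-1.9,3.7,0,0,1],[-1.9,3.7,0,0,1],[-1.9,3.7,0,0,1],[-1.9,3.7,0,0,1],[-1.9,3.7,0,0,1],[-1.9,3.7,0,0,1]]

```text
clock: 1.6
position: [423.1, -5.9, 252.9]
ee_rot: [-0.054, 0.998, 0.008, -0.003]
contact_force: [1.6, 0.7, -0.1]
gripper_width: 85.3
```

send_rows:
  steps:
    - [[0,0,0,0.12,1],[0,0,0,0.12,1],[0,0,0,0.12,1],[0,0,0,0.12,1],[0,0,0,0.1,1],[0,0,0,0,1]]

```text
clock: 2.1
position: [423.9, 3.7, 250.3]
ee_rot: [0.239, 0.971, 0.007, -0.008]
contact_force: [0.2, -0.0, 0.4]
gripper_width: 85.5
```

send_rows:
  steps:
    - [[0.2,3.5,0,0,1],[0.2,3.5,0,0,1],[0.2,3.5,0,0,1],[0.2,3.5,0,0,1],[0,2,0,0,1],[0,0,0,0,1],[0,0,0,0,1]]

```text
clock: 2.68
position: [491.1, 154.2, 249.8]
ee_rot: [0.232, 0.973, 0.006, -0.009]
contact_force: [-0.6, 0.8, -0.2]
gripper_width: 85.9
```

```bash
cat >> h.py <<'E'
from scipy.spatial.transform import Rotation as Ro
def wrist(tag):
    s=arm.read_state(); p,d=optics.get_image("wrist"); cv2.imwrite(f"pics/{tag}.png",p)
    c=optics.get_calibration("wrist"); K=np.array(c["K"]);H=np.array(c["hand_eye"])
    R=Ro.from_quat(s["ee_rot"]).as_matrix()
    v,u=np.mgrid[0:420,0:560]
    P=np.stack([(u-K[0,2])/K[0,0]*d,(v-K[1,2])/K[1,1]*d,d],-1)
    T=P@H[:3,:3].T+H[:3,3]; W=T@R.T+s["position"]
    for nm,lo,hi in(("bar",155,180),("cap",129,143),("body",94,107)):
        m=(W[...,2]>lo)&(W[...,2]<hi)&(d>0)&(np.linalg.norm(W[...,:2]-[487,144],axis=-1)<95)
        if m.sum()>5:
            q=W[m]; print(nm,m.sum(),np.median(q,0).round(1),cv2.minAreaRect(q[:,:2].astype(np.float32)),"tool",cv2.minAreaRect(T[m][:,:2].astype(np.float32)))
    print(s["position"].round(1),s["joints"].round(2),"yaw",np.degrees(np.arctan2(R[1,1],R[0,1])).round(1),"z axis",R[:,2].round(3),s["clock"])
E
python3 -c "
from h import *
wrist('w1')"
```

```text
bar 1346 [487.1 146.4 163.8] ((488.1318359375, 145.5277557373047), (14.024075508117676, 59.62774658203125), 61.42860794067383) tool ((-3.0100784301757812, -9.673592567443848), (59.61410140991211, 14.033805847167969), 1.7546972036361694)
cap 5411 [485.1 148.5 135.8] ((487.89324951171875, 145.38116455078125), (81.56290435791016, 81.43733978271484), 64.52696228027344) tool ((-3.4816741943359375, -10.11709213256836), (81.5550308227539, 81.42509460449219), 88.63017272949219)
body 7678 [464.  155.9  99.4] ((488.0595703125, 145.451416015625), (108.6534194946289, 127.80089569091797), 61.682151794433594) tool ((-4.3502349853515625, -10.238941192626953), (127.73420715332031, 108.65502166748047), 1.502802848815918)
[491.1 154.2 249.8] [ 0.61  0.17 -0.15 -0.02 -1.26 -2.64] yaw 63.2 z axis [-0.015  0.015 -1.   ] 2.6833
```

View pics/w1.png

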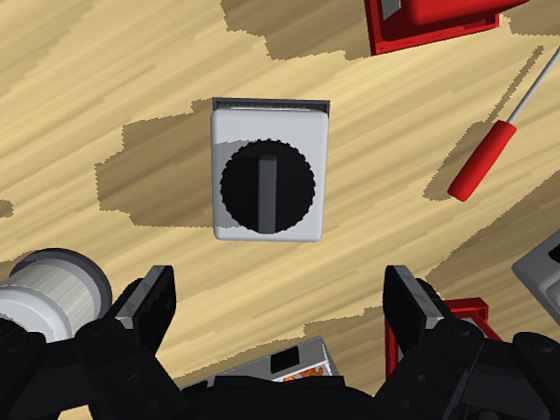

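The wrist view confirms the grey square canister: cap near pixel (267,187), bar vertical in the picture, tub at lower left. It puts the bar at (488.1,145.5), top at z 163.8, which agrees with the mean of the two fixed views. Aligning and descending.

send_rows:
  steps:
    - [[-0.3,-1.0,1.5,0.03,1],[0,0,2,0,1],[0,0,2,0,1],[0,0,2,0,1],[0,0,1,0,0.6],[0,0,0,0,0.6],[0,0,0,0,0.6]]

```text
clock: 3.32
position: [485.0, 136.9, 163.7]
ee_rot: [0.247, 0.969, 0.006, -0.008]
contact_force: [-0.3, 0.0, 0.3]
gripper_width: 52.4
```

```bash
python3 -c "
from h import *
wrist('w2')"
```

```text
bar 2740 [485.6 146.8 163.7] ((488.20208740234375, 145.67625427246094), (14.053369522094727, 59.90615463256836), 61.69227600097656) tool ((1.387765884399414, 9.221769332885742), (14.08791732788086, 59.903255462646484), 89.76275634765625)
cap 9933 [483.8 148.1 135.8] ((487.3717956542969, 146.09542846679688), (82.42321014404297, 79.86058044433594), 61.634098052978516) tool ((1.7539176940917969, 8.929832458496094), (82.40250396728516, 79.80403900146484), 89.91608428955078)
body 11653 [455.4 155.1  99.4] ((487.9697265625, 145.5386505126953), (108.4752197265625, 128.08590698242188), 61.54551315307617) tool ((0.2475128173828125, 8.408466339111328), (108.47029113769531, 128.03709411621094), 89.8159408569336)
[485.  136.9 163.7] [ 0.58  0.21 -0.32 -0.02 -1.05 -2.64] yaw 61.4 z axis [-0.013  0.016 -1.   ] 3.3167
```

send_rows:
  steps:
    - [[0.1,0.8,0,0,0.6],[0,0,0,0,0.6],[0,0,1,0,0.6],[0,0,0.8,0,0.6],[0,0,0,0,0.6],[0,0,0,0,0.6]]

```text
clock: 3.87
position: [490.1, 146.2, 148.3]
ee_rot: [0.247, 0.969, 0.009, -0.005]
contact_force: [-1.1, -1.0, 0.5]
gripper_width: 51.2
```

```bash
python3 -c "
from h import *
wrist('w3')"
```

```text
bar 3132 [485.4 147.1 163.7] ((488.3622131347656, 145.5402374267578), (13.887984275817871, 60.15126037597656), 61.56361770629883) tool ((1.438995361328125, -1.2187304496765137), (13.799551963806152, 60.117462158203125), 89.71839904785156)
cap 11392 [483.8 149.2 135.8] ((487.2757873535156, 146.24429321289062), (82.13388061523438, 79.85084533691406), 61.85128402709961) tool ((2.3127899169921875, -1.5898933410644531), (82.13540649414062, 79.76849365234375), 89.58667755126953)
body 12378 [453.2 161.8  99.4] ((487.97637939453125, 145.70603942871094), (108.59355163574219, 127.64807891845703), 61.8648681640625) tool ((0.8953590393066406, -2.30438232421875), (108.58101654052734, 127.61030578613281), 89.53648376464844)
[490.1 146.2 148.3] [ 0.59  0.23 -0.33 -0.02 -1.   -2.65] yaw 61.4 z axis [-0.005  0.021 -1.   ] 3.8667
```

Within 1.5 mm laterally. Next I go down about 8 mm and close.

send_rows:
  steps:
    - [[0.1,-0.1,0.4,0,0.6],[0,0,0.4,0,0.6],[0,0,0,0,0.3],[0,0,0,0,0.0],[0,0,0,0,0],[0,0,0,0,0],[0,0,0,0,0],[0,0,0,0,0]]

```text
clock: 4.58
position: [488.6, 145.9, 139.5]
ee_rot: [0.247, 0.969, 0.009, -0.005]
contact_force: [-0.6, 0.9, -0.4]
gripper_width: -0.1
```

The width reads -0.1, so the fingers seem to have closed on nothing, or the bar isn't between them. Looking.

Run:
```python
from h import *
wrist('w4'); print(arm.read_state()["gripper_width"],arm.read_state()["contact_force"])
p,_=optics.get_image("scene"); w=cv2.imread("pics/w4.png")
cv2.imwrite("pics/w4s.png",np.hstack([cv2.resize(p[130:250,190:310],(400,400),interpolation=2),cv2.resize(w,(400,300))[np.r_[0:300,[299]*100]]]))
```

```text
bar 1766 [472.9 153.9 163.6] ((474.2339782714844, 153.21835327148438), (13.893636703491211, 28.11192512512207), 61.528846740722656) tool ((16.429607391357422, -0.1772003173828125), (13.87448787689209, 28.154699325561523), 89.72298431396484)
cap 11006 [480.2 153.7 135.8] ((485.4276123046875, 147.24395751953125), (82.45955657958984, 75.74822998046875), 61.33534622192383) tool ((3.3010826110839844, -0.506805419921875), (75.73505401611328, 82.4088363647461), 0.08565827459096909)
body 13887 [454.6 161.4  99.4] ((487.95477294921875, 145.68902587890625), (108.43746185302734, 127.71727752685547), 61.614933013916016) tool ((-0.17729568481445312, -1.228607177734375), (108.42268371582031, 127.6666488647461), 89.78486633300781)
[488.6 145.9 139.5] [ 0.59  0.24 -0.34 -0.02 -0.98 -2.65] yaw 61.4 z axis [-0.006  0.021 -1.   ] 4.5833
0.5326908188925868 [ 0.4395366  -0.006089   -0.02488495]
```

View pics/w4s.png

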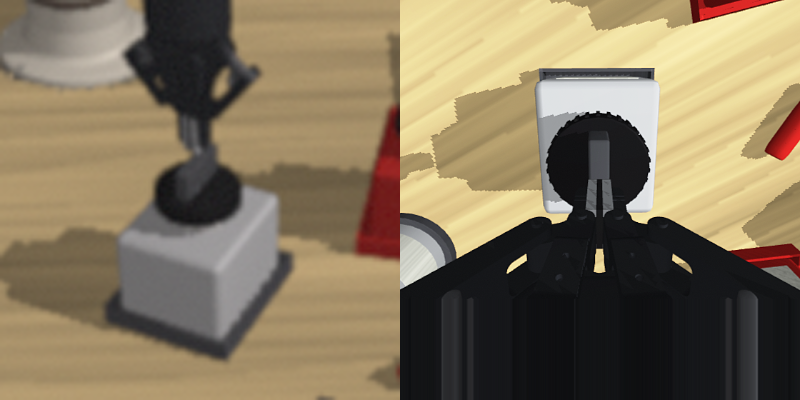

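Run:
```python
from h import *
p,d=optics.get_image("wrist"); c=optics.get_calibration("wrist"); K=np.array(c["K"]);H=np.array(c["hand_eye"])
v,u=np.mgrid[0:420,0:560]
T=np.stack([(u-K[0,2])/K[0,0]*d,(v-K[1,2])/K[1,1]*d,d],-1)@H[:3,:3].T+H[:3,3]
for r in range(240,345,8): print(r,[tuple(T[r,x].round(0).astype(int)) for x in (262,270,278,286,294)])
cv2.imwrite("pics/w5.png",cv2.resize(p[160:360,190:370],(720,800))[:600])
```

```text
240 [(np.int64(-3), np.int64(-9), np.int64(4)), (np.int64(9), np.int64(-4), np.int64(-24)), (np.int64(9), np.int64(0), np.int64(-24)), (np.int64(9), np.int64(4), np.int64(-25)), (np.int64(-3), np.int64(9), np.int64(4))]
248 [(np.int64(-8), np.int64(-9), np.int64(3)), (np.int64(5), np.int64(-4), np.int64(-25)), (np.int64(5), np.int64(0), np.int64(-25)), (np.int64(5), np.int64(4), np.int64(-24)), (np.int64(-8), np.int64(9), np.int64(4))]
256 [(np.int64(-13), np.int64(-9), np.int64(3)), (np.int64(10), np.int64(-3), np.int64(-44)), (np.int64(11), np.int64(0), np.int64(-45)), (np.int64(75), np.int64(1), np.int64(-179)), (np.int64(11), np.int64(7), np.int64(-45))]
264 [(np.int64(11), np.int64(-6), np.int64(-52)), (np.int64(11), np.int64(-3), np.int64(-53)), (np.int64(10), np.int64(0), np.int64(-52)), (np.int64(11), np.int64(3), np.int64(-52)), (np.int64(11), np.int64(6), np.int64(-52))]
272 [(np.int64(10), np.int64(-6), np.int64(-58)), (np.int64(10), np.int64(-3), np.int64(-58)), (np.int64(10), np.int64(0), np.int64(-58)), (np.int64(11), np.int64(3), np.int64(-59)), (np.int64(11), np.int64
[... 1359 characters left out ...]
5), np.int64(-89))]
328 [(np.int64(12), np.int64(-4), np.int64(-94)), (np.int64(7), np.int64(-2), np.int64(-88)), (np.int64(-3), np.int64(0), np.int64(-74)), (np.int64(5), np.int64(3), np.int64(-84)), (np.int64(12), np.int64(5), np.int64(-93))]
336 [(np.int64(17), np.int64(-4), np.int64(-103)), (np.int64(2), np.int64(-2), np.int64(-84)), (np.int64(-6), np.int64(0), np.int64(-74)), (np.int64(1), np.int64(3), np.int64(-83)), (np.int64(16), np.int64(4), np.int64(-103))]
344 [(np.int64(16), np.int64(-4), np.int64(-105)), (np.int64(-1), np.int64(-2), np.int64(-84)), (np.int64(-9), np.int64(0), np.int64(-74)), (np.int64(-1), np.int64(3), np.int64(-84)), (np.int64(14), np.int64(4), np.int64(-103))]
```

View pics/w5.png

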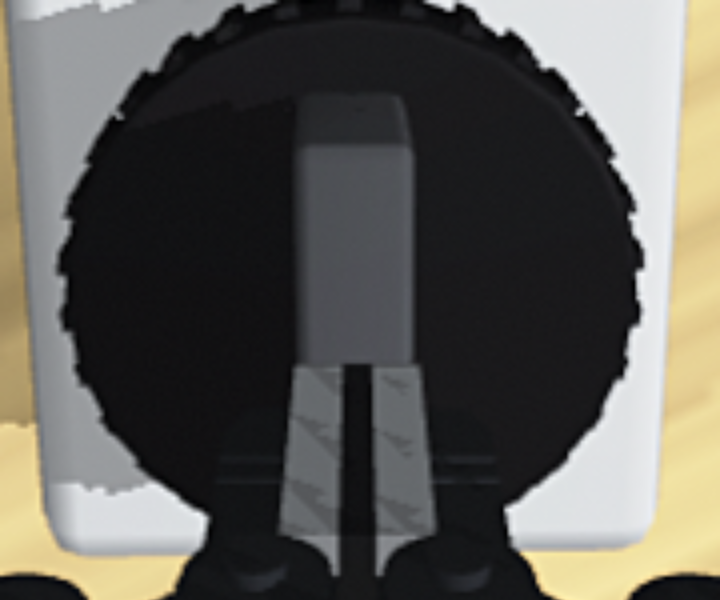

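Run:
```python
from h import *
for n,o in(("scene",(490.5,147.5)),):
    p,d=optics.get_image(n); P=pts(n,d)
    m=(np.linalg.norm(P[...,:2]-o,axis=-1)<40)&(P[...,2]>138)&(d>0); q=P[m]
    z=q[:,2]; print(np.histogram(z,bins=range(138,260,6)))
    v,u=np.where(m)
    for r in range(v.min(),v.max()+1,2):
        k=v==r
        if k.any(): print(r,u[k].min(),u[k].max(),np.median(q[k],0).round(0), p[r,int(np.median(u[k]))])
print(arm.read_state()["position"])
```

```text
(array([85, 18, 25, 22, 50,  1,  4,  9, 14, 17, 24, 12, 18, 17, 31, 50, 33,
       37, 34, 19]), array([138, 144, 150, 156, 162, 168, 174, 180, 186, 192, 198, 204, 210,
       216, 222, 228, 234, 240, 246, 252, 258]))
51 237 247 [476. 143. 537.] [79 85 93]
53 232 253 [488. 144. 536.] [55 63 75]
55 229 256 [501. 144. 536.] [58 67 77]
57 228 257 [509. 143. 534.] [62 70 82]
59 231 258 [516. 148. 531.] [64 73 86]
61 232 259 [519. 151. 528.] [63 71 83]
63 241 259 [527. 161. 526.] [105 114 123]
65 245 260 [516. 173. 516.] [148 159 166]
67 240 260 [520. 172. 513.] [150 162 170]
69 244 260 [516. 173. 507.] [148 159 167]
71 244 259 [520. 171. 503.] [149 160 168]
73 245 259 [524. 167. 500.] [148 158 167]
75 243 258 [526. 163. 496.] [147 157 166]
77 247 259 [523. 168. 489.] [149 158 167]
79 246 259 [523. 169. 484.] [149 160 168]
81 245 257 [526. 165. 480.] [147 159 166]
83 245 258 [525. 165. 475.] [149 160 168]
85 247 259 [520. 170. 467.] [150 160 169]
87 250 260 [513. 175. 459.] [149 160 168]
89 245 260 [520. 171. 457.] [149 160 168]
91 249 260 [518. 172. 451.] [150 160 168]
93 246 260 [520. 1
[... 1327 characters left out ...]
3. 232.] [29 29 28]
161 238 257 [502. 146. 231.] [30 30 30]
163 242 257 [504. 152. 225.] [32 29 28]
165 243 254 [499. 149. 215.] [52 50 50]
167 243 253 [497. 147. 206.] [79 78 80]
169 244 253 [498. 148. 200.] [88 87 90]
171 244 253 [499. 148. 194.] [90 89 90]
173 245 254 [496. 151. 185.] [81 79 81]
175 248 255 [478. 156. 165.] [69 66 67]
177 247 255 [487. 155. 164.] [74 71 71]
179 245 256 [494. 153. 161.] [73 71 71]
181 239 260 [489. 148. 150.] [68 66 67]
183 241 259 [489. 148. 143.] [68 65 66]
185 237 257 [494. 136. 140.] [53 51 51]
187 239 260 [508. 137. 142.] [55 53 53]
189 244 250 [515. 140. 140.] [55 52 52]
191 244 254 [525. 146. 139.] [32 27 28]
[488.54619639 145.88200317 139.4285253 ]
```

Three readings agree that the fingers closed above the bar: the scene depth, the wrist depth and the width of 0. The real tips are about 41 mm behind the reported TCP (tips at z≈181 while the TCP reads 139.5). I'll correct by that offset: open, go down 39 mm, and watch the force.

send_rows:
  steps:
    - [[0,0,0,0,0.6],[0,0,0,0,0.6],[0,0,0,0,0.6],[0,0,0,0,0.6],[0,0,1,0,0.6],[0,0,1,0,0.6],[0,0,0.8,0,0.6],[0,0,0,0,0.6],[0,0,0,0,0.6]]

```text
clock: 5.53
position: [488.2, 146.5, 108.6]
ee_rot: [0.247, 0.969, 0.009, -0.005]
contact_force: [0.3, -0.4, 0.3]
gripper_width: 51.4
```

send_rows:
  steps:
    - [[0,0,0.6,0,0.6],[0,0,0.2,0,0.6],[0,0,0,0,0.6],[0,0,0,0,0.0],[0,0,0,0,0],[0,0,0,0,0],[0,0,0,0,0],[0,0,0,0,0]]

```text
clock: 6.2
position: [488.2, 146.2, 100.4]
ee_rot: [0.247, 0.969, 0.009, -0.005]
contact_force: [0.2, 1.3, -1.2]
gripper_width: 12.9
```

Run:
```python
from h import *
s=arm.read_state(); print(s["gripper_width"],s["contact_force"],s["wrist_torque"])
wrist("w6"); p,_=optics.get_image("scene"); w=cv2.imread("pics/w6.png")
cv2.imwrite("pics/w6s.png",np.hstack([cv2.resize(p[130:250,190:310],(400,400),interpolation=2),cv2.resize(w[160:360,180:380],(400,400))]))
```

```text
12.939586948455018 [ 0.22521856  1.33218074 -1.20277721] [ 0.00554262 -0.18795483  0.05405068]
bar 8189 [483.7 147.5 163.9] ((488.2253112792969, 145.69078063964844), (52.167572021484375, 48.515411376953125), 13.346474647521973) tool ((0.6351132392883301, 0.4697837829589844), (48.90810775756836, 51.75511169433594), 47.293128967285156)
cap 12406 [472.1 160.4 135.8] ((484.0817565917969, 146.06710815429688), (82.54100799560547, 73.89685821533203), 83.49266052246094) tool ((4.0403594970703125, -1.6030960083007812), (82.51717376708984, 73.87455749511719), 67.97447967529297)
body 17129 [449.9 167.6  99.4] ((481.7309265136719, 149.09332275390625), (108.28717803955078, 113.655517578125), 61.691192626953125) tool ((7.030281066894531, -0.6136970520019531), (108.29338073730469, 113.59854888916016), 89.74009704589844)
[488.2 146.2 100.4] [ 0.6   0.28 -0.4  -0.03 -0.88 -2.65] yaw 61.4 z axis [-0.006  0.02  -1.   ] 6.2
```

View pics/w6s.png

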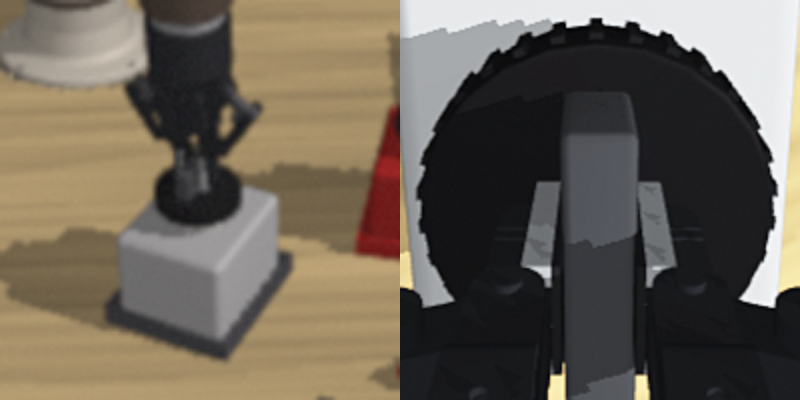

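The bar (crop pixel (600,200)) is held centrally between both pads, with the width at 13 and about 10 mm between bar top and palm. Now pressing.

send_rows:
  steps:
    - [[0,0,0.4,0,0],[0,0,0.4,0,0],[0,0,0.3,0,0],[0,0,0.2,0,0]]

```text
clock: 6.63
position: [488.4, 146.1, 94.3]
ee_rot: [0.245, 0.969, 0.008, -0.004]
contact_force: [-5.2, -0.5, 13.2]
gripper_width: 12.8
```

send_rows:
  steps:
    - [[0,0,0.3,0,0],[0,0,0.3,0,0],[0,0,0.2,0,0]]

```text
clock: 6.88
position: [488.5, 146.0, 94.7]
ee_rot: [0.244, 0.97, 0.008, -0.003]
contact_force: [-6.1, -0.9, 13.4]
gripper_width: 13.2
```

send_rows:
  steps:
    - [[0,0,0.5,0,0],[0,0,0.5,0,0],[0,0,0.5,0,0]]

```text
clock: 7.13
position: [488.6, 146.0, 94.0]
ee_rot: [0.241, 0.97, 0.007, -0.001]
contact_force: [-12.4, 0.0, 28.9]
gripper_width: 12.9
```

send_rows:
  steps:
    - [[0,0,0.4,-0.1,0],[0,0,0.4,-0.1,0],[0,0,0.4,-0.1,0]]

```text
clock: 7.38
position: [488.7, 146.0, 94.1]
ee_rot: [0.086, 0.996, 0.006, 0.002]
contact_force: [-9.8, -0.5, 23.5]
gripper_width: 12.9
```

```bash
cat >> h.py <<'E'
def st():
    s=arm.read_state(); R=Ro.from_quat(s["ee_rot"]).as_matrix()
    print(s["position"].round(1),"yaw",np.degrees(np.arctan2(R[1,1],R[0,1])).round(1),"z",R[:,2].round(3),s["contact_force"].round(1),s["wrist_torque"].round(2),s["gripper_width"].round(1),s["clock"])
E
python3 -c "
from h import *
st()"
```

```text
Traceback (most recent call last):
  File "h.py", line 24, in st
    print(s["position"].round(1),"yaw",np.degrees(np.arctan2(R[1,1],R[0,1])).round(1),"z",R[:,2].round(3),s["contact_force"].round(1),s["wrist_torque"].round(2),s["gripper_width"].round(1),s["clock"])
                                                                                                                                                                 ^^^^^^^^^^^^^^^^^^^^^^^^
AttributeError: 'float' object has no attribute 'round'
```

send_rows:
  steps:
    - [[0,0,0.4,-0.11,0],[0,0,0.4,-0.11,0],[0,0,0.4,-0.11,0],[0,0,0.4,-0.11,0]]

```text
clock: 7.72
position: [488.7, 146.0, 94.0]
ee_rot: [-0.147, 0.989, 0.004, 0.006]
contact_force: [-9.2, 0.5, 23.9]
gripper_width: 13.2
```

```bash
sed -i 's/s\["gripper_width"\].round(1)/round(s["gripper_width"],1)/' h.py; python3 -c "
from h import *
st()"
```

```text
[488.7 146.   94. ] yaw 106.9 z [ 0.01  0.01 -1.  ] [-9.2  0.5 23.9] [-0.36  3.3  -0.06] 13.2 7.7167
```

send_rows:
  steps:
    - [[0,0,0.4,-0.1,0],[0,0,0.4,-0.1,0],[0,0,0.4,-0.1,0],[0,0,0.4,-0.03,0],[0,0,0.4,0,0]]

```text
clock: 8.13
position: [489.1, 145.9, 94.0]
ee_rot: [-0.32, 0.947, 0.001, 0.009]
contact_force: [-9.6, 0.3, 24.0]
gripper_width: 12.9
```

```bash
python3 -c "
from h import *
st()
p,d=optics.get_image('wrist'); q,_=optics.get_image('scene')
cv2.imwrite('pics/w7.png',np.hstack([cv2.resize(q[130:250,190:310],(400,400),interpolation=2),cv2.resize(p,(400,300))[np.r_[0:300,[299]*100]]]))"
```

```text
[489.1 145.9  94. ] yaw 127.4 z [ 0.016  0.008 -1.   ] [-9.6  0.3 24. ] [-0.25  3.35 -0.12] 12.9 8.1333
```

View pics/w7.png

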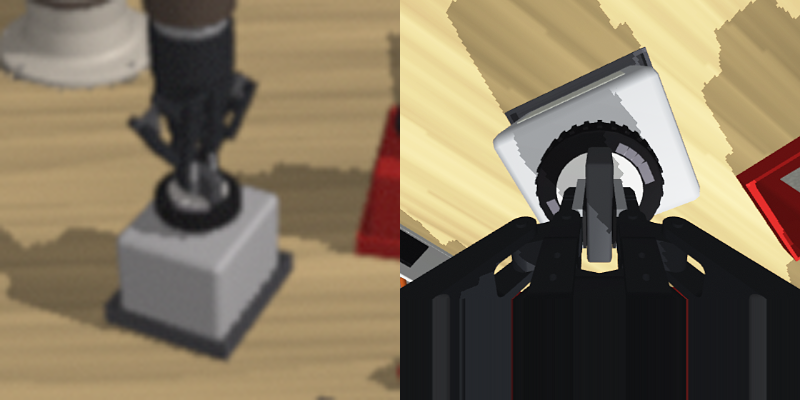

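The bar turned with the gripper by 66° (1.15 rad), with the cap still pressed. Letting go and rising.

send_rows:
  steps:
    - [[0,0,0.2,0,0.4],[0,0,0,0,0.5],[0,0,-0.5,0,0.6],[0,0,-1,0,0.6],[0,0,-2,0,0.6],[0,0,-3,0,0.6],[0,0,-4,0,0.6],[0,0,-4,0,0.6],[0,0,0,0,0.6],[0,0,0,0,0.6]]

```text
clock: 9.07
position: [490.2, 146.7, 254.2]
ee_rot: [-0.321, 0.947, 0.002, 0.018]
contact_force: [-0.2, 0.1, -1.4]
gripper_width: 51.1
```

```bash
python3 -c "
from h import *
st(); wrist('w8')
p=cv2.imread('pics/w8.png'); q,d=optics.get_image('scene')
P=pts('scene',d); m=(np.linalg.norm(P[...,:2]-[490.5,147.5],axis=-1)<38)&(P[...,2]>138)&(P[...,2]<185)&(d>0)
print(np.histogram(P[m][:,2],bins=range(138,186,3)))
cv2.imwrite('pics/w8s.png',np.hstack([cv2.resize(q[130:250,190:310],(400,400),interpolation=2),cv2.resize(p,(400,300))[np.r_[0:300,[299]*100]]]))"
```

```text
[490.2 146.7 254.2] yaw 127.5 z [ 0.033  0.015 -0.999] [-0.2  0.1 -1.4] [-0.03  0.18  0.  ] 51.1 9.0667
bar 1429 [486.  143.2 171.6] ((488.4169921875, 145.28848266601562), (59.30968475341797, 13.834526062011719), 37.4283447265625) tool ((5.447563171386719, 0.6692614555358887), (59.744361877441406, 13.78945255279541), 0.10695438832044601)
cap 1101 [477.6 135.6 142.5] ((488.5679626464844, 145.0863037109375), (81.88470458984375, 81.90776824951172), 36.96889877319336) tool ((6.349559783935547, 0.6060295104980469), (81.8655014038086, 81.90569305419922), 0.44058388471603394)
body 7413 [462.9 131.5  99.4] ((488.52117919921875, 144.89942932128906), (108.428955078125, 128.59738159179688), 61.970760345458984) tool ((8.04623031616211, 0.8413848876953125), (128.504638671875, 108.42115020751953), 65.52651977539062)
[490.2 146.7 254.2] [ 0.61  0.13 -0.19  0.01 -1.21 -1.53] yaw 127.5 z axis [ 0.033  0.015 -0.999] 9.0667
(array([  8,  47, 117,  36,   8,  14,  13,   8,  15,  17,  11,  44,   8,
         0,   0]), array([138, 141, 144, 147, 150, 153, 156, 159, 162, 165, 168, 171, 174,
       177, 180, 183]))
```

View pics/w8s.png

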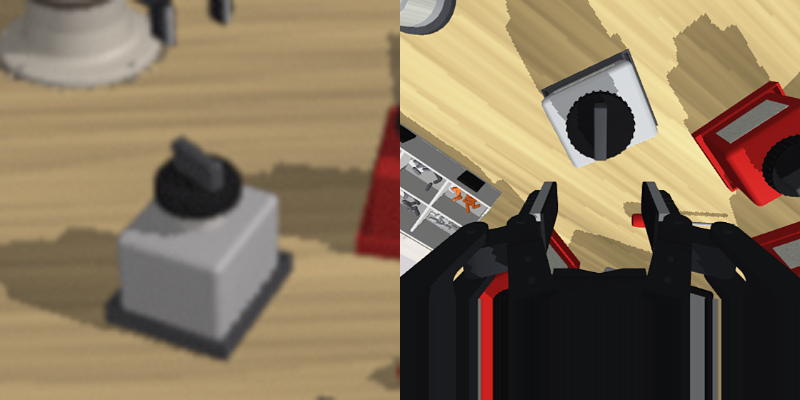

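The cap is open. The bar top is now at z 171.6 (8 mm up), it has turned 66°, and the gripper is well clear.

```bash
python3 -c "
from bench import job
print(job.job_done())"
```

```text
the job is handed in; nothing more can be done
None
```

The grey square canister is open and the job is handed in. I gripped its bar, pressed the cap down, turned it counter-clockwise about 66° (1.15 rad) and let go.

- **Last checks:** the bar top is at 171.6 mm, against 163.8 mm when shut, so the cap has sprung up about 8 mm. The bar has turned from -28.5° to +37.4° in world yaw. The arm is clear with almost no force on it, at about 9 s of the 38 s allowed. Pressing force read about 29 N at most. I never went near the tub or the red look-alikes.
- **Fingertip offset:** my first grasp closed on nothing, just above the bar. The scene and wrist depth readings both showed the real fingertips about 41 mm short of the reported TCP. I lowered the arm by that amount and the second grasp held.
- **Camera disagreement:** the two fixed cameras put the bar about 6 mm apart, so I used the wrist camera's position, which lay between them.
- **Press depth not confirmed:** the tool moved down about 6 mm. The force, 24 N or more while turning, suggests the cap was at its lower stop (9 mm), but I did not measure that directly.

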